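# Set the length stop one hole over

## Task

The blue length stop on the rail must be set one hole nearer to the gilt corner sample. First press the yellow treadle down to its stop until it catches and stays down, which frees the brake; then grip the red lock knob from above, pull it up, slide the stop to the next hole on the gilt sample's side and let the pin go fully home there. Finish while still holding the red knob with the pin home, and leave both corner samples where they lie.

Things in the scene. Friction and masses are not known exactly. Their poses are not given: they have to be found in the camera images.
- length_stop: fixed fixture: grey base plate 205 x 280 x 8 mm (x -160 to +45 mm), aluminium rail 36 x 276 mm along its y, rail top at z 47 mm. Origin: on the table below the rail's middle; z up, -x = front, treadle side. Five pin holes at y = -80, -40, 0, +40, +80 mm; the stop starts locked in the middle one. Pin 8 mm, holes 11 mm: 1.5 mm play either way.
- lock_knob: red round knob, 26 mm wide, 28 mm high, on the blue stop (saddle 58 x 50 mm, top z 64 mm; steel bush 19 mm wide to z 76 mm). Origin: knob centre, z 95 mm with pin home (knob spans 81 to 109). Rides with the stop: its y in length_stop's frame is the stop's place (range +-90 mm, friction 1.5 N). Pull straight up to draw the pin; 8 mm clears the rail.
- plunger (a joint): lift of lock pin and knob in m: 0 = pin fully home in a hole, 0.008 = pin tip on the rail's top, 0.016 = upper stop. A spring pushes it down, 3.6 N at 0 growing to 8.4 N at 0.016; over a hole it drops home by itself.
- treadle (a joint): angle of the yellow spring treadle in rad, hinged about the line under the rail: 0 = up (its toothed bar keeps the stop from sliding even with the pin drawn), 0.20 = down on its stop. A spring pushes it up; past about 0.13 a spring roller catches it, so it stays down at about 0.19 when let go. Passing the catch takes about 6 N on the pad; press on to the stop.
- treadle_pad (a point): centre of the top of the treadle's yellow pad, which measures 42 mm (front to back) x 72 mm (along the rail); in the frame of length_stop it is at x = -118, y = -70, z = 45 mm when up, and about 24 mm lower when down. Press it straight down.
- sample_gilt: gilt (gold) L-shaped corner sample of frame moulding, 62 x 62 x 18 mm, lying loose near one end of the rail. Origin: centre of its underside. The sign of its y in the frame of length_stop tells the way the stop must go.
- sample_silver: silver (pale grey) L-shaped corner sample, 62 x 62 x 18 mm, lying loose near the other end of the rail. Origin: centre of its underside.
Things that resemble listed ones, but are neither listed nor needed, are in the scene too. Leave any orange or pink look-alike of the sample_gilt alone.

How it is judged:
By the outcome, as a careful person would: the job done as asked, in the order asked, and still so for the second after the job is handed in, while the arm keeps its last pose, push and grip.
It also fails if it takes over 43 s, if anything falls off the work surface, if the arm or the gripper's body presses on something with over 40 N, if the wrist force passes 120 N, or if a joint passes its speed limit or range.

## Robot

A 7-joint arm with a two-finger parallel gripper is mounted at the origin on the work surface; the furniture and walls round the work are solid. World frame = base frame: x ahead of the robot, y to its left, z up, the work surface at z = 0. Lengths are in m, angles in rad, forces in N, time in s.
With the tool pointing down it reaches from about 0.425 to 0.95 m from the base axis. Payload 4.7 kg.
Tool frame: the origin (TCP) lies at the very end of the fingers, on their centre line; the grasp point (between the pads) lies arm.hold_point_z behind it (arm.hold_point_z is the distance from the TCP to the grasp point, in m); z points along the fingers, y is the line along which they close (so a half turn about z gives the same grasp; the last joint's range is limited). The gripper opens to 87 mm and grips with 3 to 60 N. Pads are 19 mm wide; open, the fingers measure 117 mm over their backs; the gripper's body (75 mm by 190 mm) begins 51 mm behind the grasp point.
Start: joints at [1.276, 0.469, -0.049, 1.532, 0.024, 1.141, -0.082], TCP at [0.177, -0.651, 0.223] pointing down, gripper open.
Joint ranges: [-2.59, 2.59], [-0.33, 1.99], [-1.39, 1.29], [0.1, 2.45], [-1.04, 4.18], [0.21, 1.99], [-2.66, 2.66]. Speed limits (rad/s): [2.57, 2.57, 3.14, 3.14, 3.14, 3.14, 3.14].

## Interface

Orientations are given as a rotation vector (axis times angle).
In Python, from bench import arm gives the robot as it stands.
- The arm moves only by the tool drive_tool, never from a script. Its argument "plan" is a list of rows, each a list of 7 numbers: the shift along the tool's x, y, z in mm, then the turn, a rotation vector about the tool's x, y, z in rad, then the opening in per cent of the stroke, from 0 (shut) to 100 (fully open). A call has 1 to 10 rows; each row is the pose to reach, as a shift and turn from the pose commanded when the call began, along the tool's axes at that moment; what a row does not reach only later rows make up. A row lasts 1/12 s, in which the tool goes at most 41.7 mm and 7.16 degrees, less where a joint would pass 70% of its speed; a pose out of reach is approached as far as the arm can. A call with a gripper value outside its range is refused whole. The fingers move at their own pace and stop on an object; the grip force is fixed at half the most. Time passes only in rows, so rows that repeat a pose let the fingers close. It gives the time, the measured TCP pose, the force, the opening and the grip force at its end, in the units of the state.
- arm.get_state(): the state, without advancing time (a new reading comes with each control period).
- arm.capture(name): name is "scene" or "top" or "wrist"; returns a dict with "pixels" (384x512x3 uint8, red, green, blue), "fx", "fy", "cx", "cy" (pixels), "rvec" (rotation vector, rad) and "tvec" (3), from world to camera coordinates, as OpenCV has them; the wrist camera has in their place "hand_eye" (4x4, takes a point from camera to tool coordinates, whose origin is the TCP and whose axes are the flange's). Camera axes: x right, y down, z forward; pixel columns grow to the right and rows downward; lengths in m; the calibration is good to about 2 mm. A picture is of the moment at which its call begins: read the wrist's pose just before it. There is no depth.
- arm.finish_job(): hands the job in; it is judged then, once.
Trained networks look in a picture, given as the dict that the camera call returned (one of the last four; its "shot" number tells which), for a name from the list of things; names that differ only in an ending like _2 or _b are one class to them, and where a whole thing is asked for, a point or a joint stands for the part that bears it (a point fixed in the world has none). Each returns a list of dicts, best first, with "confidence" (0 to 1); they miss things now and then, are a little off and sometimes report something else, mostly with a low value. They report only what shows in the picture. A call takes as long as a camera call. They do not tell look-alikes from the thing itself.
- arm.cut_out(picture, query): "mask" (384x512 bool, what is visible of it) and "pixel" ([row, column] in pixels, amid what is visible of it).
The state is a dict: "time": time; "qpos": joint angles; "qvel": joint speeds; "effort": joint torques, N m; "eef_pos": TCP position; "tcp_rot": TCP orientation; "force": force on the tool from outside, world axes, zero at the start; "ft_torque": the same for the moment, N m; "width": opening from 0.0 (shut) to 1.0 (fully open); "grip_force": force on a finger pad.
Only numpy, scipy, OpenCV 4.12 (cv2) and the standard library are available. Lean on these libraries where they do the work, as an engineer would, in place of code of your own. Each camera call takes 0.05 s, during which the arm holds its last target. There are 200 camera calls.

## Working session

There is one attempt and no reset: what is moved stays moved. The work goes in short steps, Python scripts to look and compute and a tool call to move; the robot and the scene stay as the last step left them, time stands still between calls to the robot, and variables do not carry over. Pictures are saved under pics/ and viewed, at most 10 in all, crops included, and the job is handed in when it is done.

Besides the shell and the picture viewer there is one more tool, called after ">>>" as name([rows], argument=value, ...), one row to a line, values as JSON. drive_tool: Moves the arm, as the interface text tells. Its arguments: {"type":"object","properties":{"plan":{"type":"array","items":{"type":"array","items":{"type":"number"}}}},"required":["plan"]}

```bash
mkdir -p pics; cat > h.py <<'E'
import numpy as np, cv2
from bench import arm
def cap(n,save=None):
    p=arm.capture(n)
    if save: cv2.imwrite('pics/'+save,cv2.cvtColor(p["pixels"],cv2.COLOR_RGB2BGR))
    return p
def ray(p,rc):
    R=cv2.Rodrigues(np.array(p["rvec"],float))[0];t=np.array(p["tvec"],float)
    d=R.T@np.array([(rc[1]-p["cx"])/p["fx"],(rc[0]-p["cy"])/p["fy"],1]); return -R.T@t,d
def atz(p,rc,z):
    c,d=ray(p,rc); return c+d*(z-c[2])/d[2]
def tri(rs):
    A=0;b=0
    for c,d in rs:
        d=d/np.linalg.norm(d);P=np.eye(3)-np.outer(d,d);A=A+P;b=b+P@c
    return np.linalg.solve(A,b)
E
python3 - <<'E'
from h import *
s=arm.get_state();print({k:np.round(v,3) for k,v in s.items()},arm.hold_point_z)
P={n:cap(n,n+'1.png') for n in("scene","top")}
for q in["length_stop","lock_knob","treadle_pad","treadle","sample_gilt","sample_silver"]:
  for n in P:
    for r in arm.cut_out(P[n],q)[:3]:
      print(q,n,round(r["confidence"],2),np.round(r["pixel"]),r["mask"].sum(),np.round(atz(P[n],r["pixel"],.1 if q=="lock_knob" else .04 if 'tr' in q else .01),3))
im=np.hstack([cv2.imread('pics/top1.png')]);cv2.imwrite('pics/top1b.png',cv2.resize(im,(800,600)))
E
```

```text
{'time': np.float64(0.0), 'qpos': array([ 1.276,  0.469, -0.049,  1.534,  0.024,  1.141, -0.082]), 'qvel': array([-0.   , -0.001,  0.001, -0.001, -0.   ,  0.001, -0.   ]), 'effort': array([ 0.0000e+00, -5.0797e+01, -8.1000e-02, -2.3615e+01, -6.1000e-02,
        3.8000e-02,  0.0000e+00]), 'eef_pos': array([ 0.177, -0.651,  0.221]), 'tcp_rot': array([-3.112, -0.416,  0.   ]), 'force': array([-0.19 ,  0.575, -1.064]), 'ft_torque': array([ 0.013,  0.015, -0.021]), 'grip_force': np.float64(0.0), 'width': np.float64(1.002)} 0.0187
length_stop top 0.76 [171. 234.] 9793 [0.588 0.003 0.01 ]
lock_knob scene 0.44 [189. 216.] 111 [ 0.648 -0.017  0.1  ]
treadle_pad scene 0.89 [213. 252.] 842 [ 0.56  -0.043  0.04 ]
treadle_pad top 0.58 [186. 253.] 1570 [ 0.549 -0.045  0.04 ]
treadle scene 0.72 [214. 254.] 837 [ 0.553 -0.043  0.04 ]
treadle top 0.76 [185. 255.] 1466 [ 0.55  -0.049  0.04 ]
sample_gilt scene 0.8 [177. 302.] 227 [ 0.551 -0.345  0.01 ]
sample_gilt scene 0.75 [198. 271.] 187 [ 0.576 -0.184  0.01 ]
sample_gilt scene 0.7 [238. 323.] 338 [ 0.37 -0.06  0.01]
sample_gilt top 0.78 [227. 339.] 509 [ 0.456 -0.252  0.01 ]
sample_gilt top 0.71 [193. 377.] 473 [ 0.539 -0.342  0.01 ]
sample_gilt top 0.71 [264. 262.] 475 [ 0.366 -0.069  0.01 ]
sample_silver top 0.82 [127. 159.] 481 [0.692 0.187 0.01 ]
```

View pics/top1b.png

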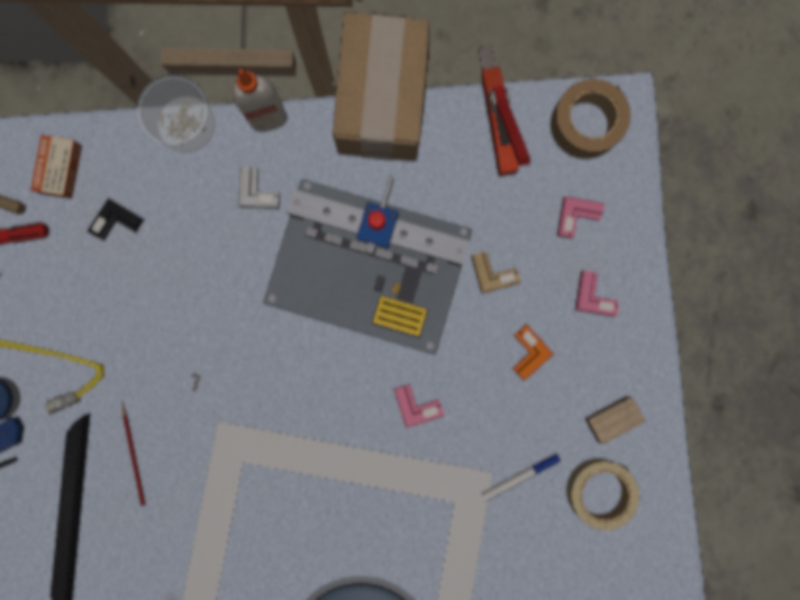

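View pics/scene1.png

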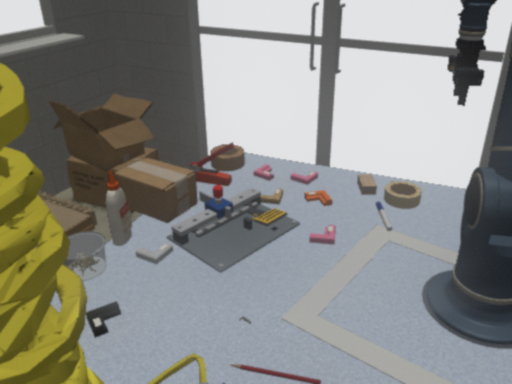

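The top view shows gilt at about (495,272) in the 800 px picture, beside the rail's right end. That is the same side as the yellow pad (400,315), which is the frame's −y side. Silver is at the left end (258,188) and the red knob is at (376,219). The pink, orange and black pieces are decoys, and there is a box close behind the rail.

```bash
python3 - <<'E'
from h import *
def blob(p,q,near,rad):
    h=cv2.cvtColor(p["pixels"],cv2.COLOR_RGB2HSV).astype(int)
    if q=='red': m=((h[...,0]<8)|(h[...,0]>172))&(h[...,1]>140)&(h[...,2]>90)
    else: m=(h[...,0]>18)&(h[...,0]<35)&(h[...,1]>130)&(h[...,2]>100)
    yy,xx=np.mgrid[:384,:512]; m&=np.hypot(yy-near[0],xx-near[1])<rad
    return np.array([yy[m].mean(),xx[m].mean()]),m
T=cap("top");S=cap("scene")
k,mk=blob(T,'red',(140,241),14); ks,_=blob(S,'red',(189,217),12)
print("knob px",k,mk.sum(),ks); K=tri([ray(T,k),ray(S,ks)]);K2=atz(T,k,.10);print("knob",K,K2)
pt,mt=blob(T,'y',(202,256),26)
ct=cv2.minAreaRect(np.argwhere(mt)[:,::-1].astype(np.float32));print(mt.sum(),ct)
pc=atz(T,np.array(ct[0])[::-1],.043);print("pad",pc)
d=pc-K2; yaw=np.arctan2(d[1],d[0])-np.arctan2(-70,-118);print("dist",np.hypot(*d[:2]),np.hypot(118,70),"yaw",yaw)
b=[atz(T,np.array(x)[::-1]*.64,.009) for x in((306,186),(464,232),(270,298),(432,346))]
print(np.round(b,3)); 
for i,j in((0,1),(2,3)):
    e=b[i]-b[j];print(np.arctan2(e[1],e[0])-np.pi/2,np.linalg.norm(e))
for n in "gilt","silver":
    for r in arm.cut_out(T,"sample_"+n): print(n,np.round(r["pixel"]),np.round(atz(T,r["pixel"],.015),3))
b=(.64*495,.64*272);print("gilt",atz(T,b[::-1],.018)); print("box",[atz(T,np.array(x)[::-1]*.64,.1) for x in((336,152),(415,158))])
bc=ray(T,(192,256));print("cam",bc[0]); s=arm.get_state();print(cv2.Rodrigues(s["tcp_rot"])[0].round(3))
c=S["pixels"][130:270,160:320];cv2.imwrite('pics/c1.png',cv2.cvtColor(cv2.resize(c,None,fx=5,fy=4.2857,interpolation=2),4))
E
```

```text
knob px [140.34831461 240.5505618 ] 89 [187.83333333 217.36111111]
knob [ 0.64383781 -0.01583655  0.10565764] [ 0.64511775 -0.01549384  0.1       ]
565 ((256.8999938964844, 197.80001831054688), (30.674089431762695, 26.879358291625977), 18.434947967529297)
pad [ 0.52112363 -0.05383872  0.043     ]
dist 0.12978779229398532 137.20058308913997 yaw -0.23550050918447019
[[ 0.713  0.098  0.009]
 [ 0.644 -0.149  0.009]
 [ 0.537  0.149  0.009]
 [ 0.467 -0.102  0.009]]
-0.27044618460950787 0.2564274507914782
-0.2719395735555119 0.2605969599336984
gilt [133. 364.] [ 0.684 -0.31   0.015]
gilt [226. 340.] [ 0.458 -0.253  0.015]
gilt [192. 376.] [ 0.541 -0.338  0.015]
gilt [176. 313.] [ 0.576 -0.187  0.015]
gilt [262. 263.] [ 0.369 -0.072  0.015]
silver [125. 162.] [0.695 0.179 0.015]
gilt [ 0.58143142 -0.19655774  0.018     ]
box [array([0.74101269, 0.04302135, 0.1       ]), array([ 0.73406756, -0.06966722,  0.1       ])]
cam [ 0.47480439 -0.0501376   1.02868443]
[[ 0.965  0.263  0.   ]
 [ 0.263 -0.965 -0.   ]
 [ 0.     0.    -1.   ]]
```

View pics/c1.png

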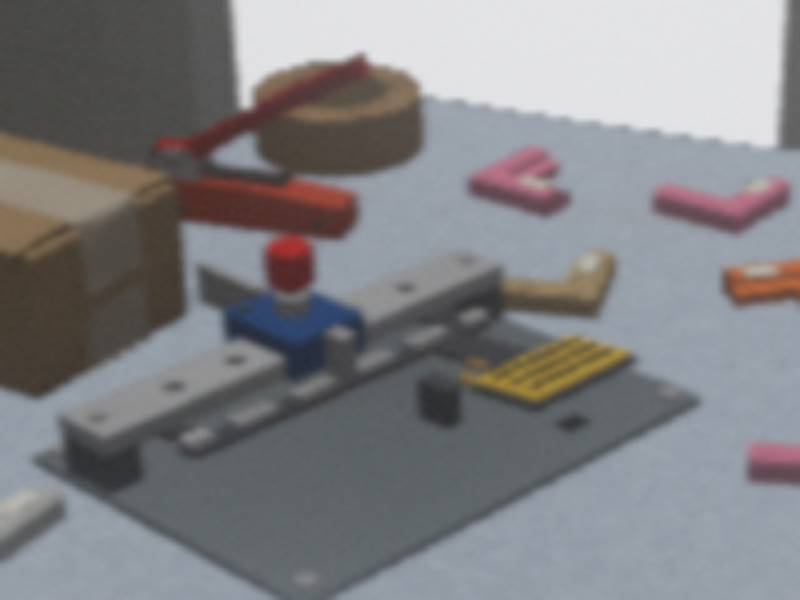

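The crop agrees: red knob at (290,262), pad at (555,370), gilt at the far-right rail end. Origin is about (0.645, −0.016) with yaw about −0.268. I'll move above the pad with the fingers shut and the tool aligned to the rail.

>>> drive_tool([
  [482,-490,0,0,0,0.533,0],
  [482,-490,0,0,0,0.533,0],
  [482,-490,0,0,0,0.533,0],
  [482,-490,0,0,0,0.533,0],
  [482,-490,0,0,0,0.533,0],
  [482,-490,0,0,0,0.533,0],
  [482,-490,0,0,0,0.533,0],
  [482,-490,0,0,0,0.533,0],
  [482,-490,0,0,0,0.533,0],
  [482,-490,0,0,0,0.533,0],
])

```text
time: 1.73
eef_pos: [0.3818, -0.2863, 0.223]
tcp_rot: [3.113, -0.419, 0.001]
force: [1.1, -0.8, -0.6]
width: 0.328
grip_force: 0.0
```

>>> drive_tool([
  [64,-261,110,0,0,0,0],
  [64,-261,110,0,0,0,0],
  [64,-261,110,0,0,0,0],
  [64,-261,110,0,0,0,0],
  [64,-261,110,0,0,0,0],
  [64,-261,110,0,0,0,0],
  [64,-261,110,0,0,0,0],
  [64,-261,110,0,0,0,0],
  [64,-261,110,0,0,0,0],
  [64,-261,110,0,0,0,0],
])

```text
time: 2.57
eef_pos: [0.5116, -0.0539, 0.1125]
tcp_rot: [3.113, -0.418, -0.001]
force: [-0.9, 0.6, -0.2]
width: 0.004
grip_force: 0.0
```

>>> drive_tool([
  [1,-2,30,0,0,0,0],
  [1,-2,55,0,0,0,0],
  [1,-2,65,0,0,0,0],
  [1,-2,70,0,0,0,0],
  [1,-2,74,0,0,0,0],
  [1,-2,78,0,0,0,0],
  [1,-2,82,0,0,0,0],
  [1,-2,85,0,0,0,0],
  [1,-2,88,0,0,0,0],
  [1,-2,88,0,0,0,0],
])

```text
time: 3.4
eef_pos: [0.5139, -0.0521, 0.0253]
tcp_rot: [3.113, -0.42, 0.003]
force: [-0.1, 0.0, 0.7]
width: 0.0
grip_force: 0.0
```

```bash
python3 - <<'E'
from h import *
s=arm.get_state();print(s["eef_pos"],s["force"],s["ft_torque"])
E
```

```text
[ 0.51388504 -0.05213788  0.02525633] [-0.12702497  0.01802554  0.65711968] [ 0.01530471 -0.01222744  0.02989369]
```

>>> drive_tool([
  [0,0,2,0,0,0,0],
  [0,0,3,0,0,0,0],
  [0,0,4,0,0,0,0],
  [0,0,4,0,0,0,0],
])

```text
time: 3.73
eef_pos: [0.5145, -0.0518, 0.0211]
tcp_rot: [-3.113, 0.419, -0.004]
force: [0.9, 0.4, 5.0]
width: 0.005
grip_force: 2.0
```

>>> drive_tool([
  [0,0,1,0,0,0,0],
  [0,0,2,0,0,0,0],
  [0,0,2,0,0,0,0],
])

```text
time: 3.98
eef_pos: [0.5146, -0.0518, 0.0203]
tcp_rot: [3.113, -0.419, 0.004]
force: [-2.9, -0.7, 15.4]
width: 0.005
grip_force: 7.9
```

>>> drive_tool([
  [0,0,1,0,0,0,0],
  [0,0,1,0,0,0,0],
  [0,0,-5,0,0,0,0],
  [0,0,-25,0,0,0,0],
  [0,0,-60,0,0,0,0],
  [0,0,-95,0,0,0,0],
  [0,0,-130,0,0,0,55],
  [0,0,-150,0,0,0,55],
  [0,0,-150,0,0,0,55],
])

```text
time: 4.73
eef_pos: [0.5162, -0.0514, 0.1732]
tcp_rot: [-3.113, 0.418, -0.014]
force: [0.5, -0.6, -0.4]
width: 0.151
grip_force: 0.0
```

```bash
python3 - <<'E'
from h import *
s=arm.get_state();print(s["eef_pos"],s["force"],cv2.Rodrigues(s["tcp_rot"])[0].round(3).tolist())
w=cap("wrist",'w1.png'); S=cap("scene");T=cap("top")
r=arm.cut_out(T,"treadle_pad");r2=arm.cut_out(S,"treadle_pad")
print([np.round(x["pixel"],1) for x in r+r2])
for p,q in((T,r),(S,r2)):
  if q: print(atz(p,q[0]["pixel"],.021))
c=S["pixels"][130:270,160:320];cv2.imwrite('pics/c2.png',cv2.cvtColor(cv2.resize(c,None,fx=5,fy=4.2857,interpolation=2),4))
H=w["hand_eye"];print(np.round(H,3).tolist(),w["fx"],w["cx"],w["cy"])
# predicted knob pixel
R=cv2.Rodrigues(s["tcp_rot"])[0]
for K in([.645,-.016,.109],[.645,-.016,.09]):
  c=np.linalg.inv(H)@np.r_[R.T@(np.array(K)-s["eef_pos"]),1];print(w["fx"]*c[0]/c[2]+w["cx"],w["fy"]*c[1]/c[2]+w["cy"])
E
```

```text
[ 0.51623629 -0.05136969  0.17319472] [ 0.50047731 -0.60205137 -0.39999164] [[0.964, -0.264, 0.009], [-0.264, -0.965, -0.001], [0.009, -0.002, -1.0]]
[array([151.7, 206.8]), array([223.7, 252.3])]
[0.63088907 0.0678706  0.021     ]
[ 0.54894419 -0.0245711   0.021     ]
[[-0.001, -0.952, -0.307, 0.085], [1.0, -0.002, 0.0, 0.001], [-0.001, -0.307, 0.952, -0.163], [0.0, 0.0, 0.0, 1.0]] 336.78276071325877 254.58289510945266 189.6393222649751
142.6455364746265 32.20029808687221
151.6262147599941 36.369757921462764
```

View pics/c2.png

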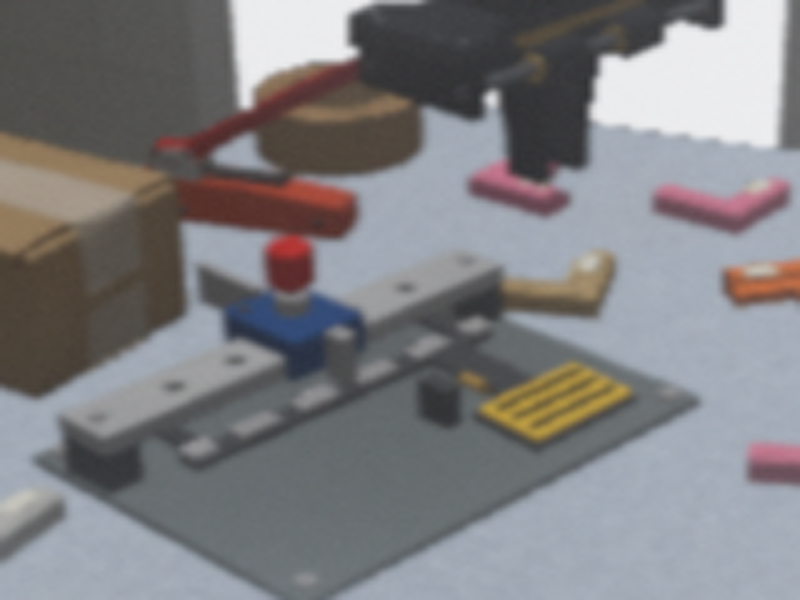

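View pics/w1.png

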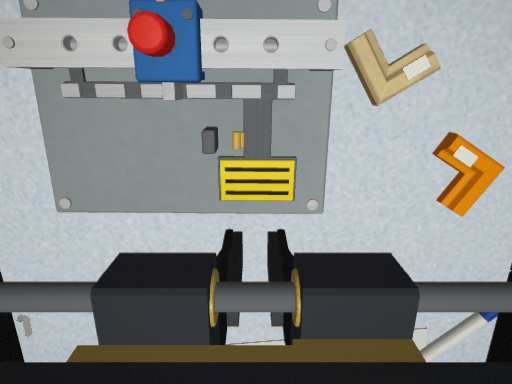

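Crop: the pad is now lower (about (555,400) against 370 before), so the treadle has stayed down. Wrist view: knob at (152,33), which fits the estimate within about 3 mm, and the rail is level in the image, so the yaw is right. Next I go above the knob.

>>> drive_tool([
  [38,-23,0,0,0,0,55],
  [76,-46,0,0,0,0,55],
  [114,-69,5,0,0,0,55],
  [115,-69,20,0,0,0,55],
  [115,-69,25,0,0,0,55],
  [115,-69,25,0,0,0,55],
])

```text
time: 5.48
eef_pos: [0.6402, -0.0152, 0.1396]
tcp_rot: [3.113, -0.417, -0.012]
force: [-0.8, -0.3, -0.8]
width: 0.551
grip_force: 0.0
```

```bash
cat > k.py <<'E'
from h import *
import sys
s=arm.get_state();w=cap("wrist",sys.argv[1])
H=w["hand_eye"];R=cv2.Rodrigues(s["tcp_rot"])[0]
h=cv2.cvtColor(w["pixels"],cv2.COLOR_RGB2HSV).astype(int)
m=((h[...,0]<6)|(h[...,0]>174))&(h[...,1]>150)&(h[...,2]>80)
n,l,st,ce=cv2.connectedComponentsWithStats(m.astype(np.uint8));i=1+np.argmax(st[1:,4]);print(st[i],ce[i])
print(s["time"],s["eef_pos"],s["force"],s["width"],s["tcp_rot"])
def proj(X):
    c=np.linalg.inv(H)@np.r_[X,1];return w["fx"]*c[0]/c[2]+w["cx"],w["fy"]*c[1]/c[2]+w["cy"]
# knob centre in tool coords: ray at z of knob mid .095
for z in(.095,.102):
    u=np.array([(ce[i][0]-w["cx"])/w["fx"],(ce[i][1]-w["cy"])/w["fy"],1]);d=R@(H[:3,:3]@u);o=s["eef_pos"]+R@H[:3,3]
    X=o+d*(z-o[2])/d[2];print(z,X,"tool",R.T@(X-s["eef_pos"]))
E
python3 k.py w2.png
```

```text
[ 235  187   40   47 1495] [254.71304348 210.33913043]
5.4833 [ 0.64021353 -0.01524358  0.13956751] [-0.77618134 -0.25450531 -0.81039107] 0.5513955996793563 [ 3.11282624 -0.41713327 -0.01186924]
0.095 [ 0.64334957 -0.0175262   0.095     ] tool [0.00395471 0.0012911  0.04454213]
0.102 [ 0.64605759 -0.01824773  0.102     ] tool [0.00670549 0.00128763 0.03752165]
```

View pics/w2.png

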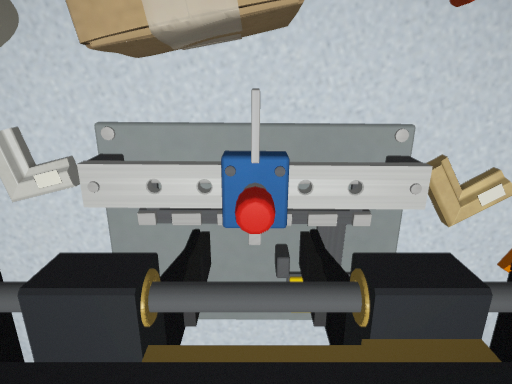

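Wrist: the knob is at (255,210), centred between the fingers, with gilt on the right and silver on the left. The offset is about +5 mm in x and +1 mm in y. Now I descend, then close.

>>> drive_tool([
  [5,1,0,0,0,0,55],
  [5,1,20,0,0,0,55],
  [5,1,40,0,0,0,55],
  [5,1,55,0,0,0,55],
  [5,1,62,0,0,0,55],
  [5,1,62,0,0,0,55],
])

```text
time: 6.03
eef_pos: [0.6457, -0.0186, 0.0806]
tcp_rot: [3.113, -0.42, -0.004]
force: [0.1, -0.0, -0.0]
width: 0.548
grip_force: 0.0
```

```bash
python3 k.py w3.png
```

```text
[ 225  234   54   48 2192] [251.36359489 259.93613139]
6.0333 [ 0.64569959 -0.01855847  0.08059911] [ 1.15124223e-01 -3.52492294e-03 -9.12186989e-05] 0.5484688132007224 [ 3.1126152  -0.41956103 -0.00373018]
0.095 [ 0.64641675 -0.01828124  0.095     ] tool [ 0.00058586 -0.00044088 -0.01440275]
0.102 [ 0.65026389 -0.0194088   0.102     ] tool [ 0.00457852 -0.00036423 -0.02141165]
```

>>> drive_tool([
  [2,-0.5,2,0,0,0,30],
  [2,-0.5,2,0,0,0,0],
  [2,-0.5,2,0,0,0,0],
  [2,-0.5,2,0,0,0,0],
  [2,-0.5,2,0,0,0,0],
  [2,-0.5,2,0,0,0,0],
])

```text
time: 6.58
eef_pos: [0.6494, -0.0178, 0.0802]
tcp_rot: [3.114, -0.418, 0.002]
force: [-0.5, -0.4, 2.9]
width: 0.277
grip_force: 30.0
```

>>> drive_tool([
  [0,0,-4,0,0,0,0],
  [0,0,-8,0,0,0,0],
  [0,0,-12,0,0,0,0],
  [0,0,-12,0,0,0,0],
  [0,0,-12,0,0,0,0],
])

```text
time: 7.0
eef_pos: [0.6492, -0.0179, 0.0913]
tcp_rot: [-3.114, 0.418, -0.001]
force: [4.3, -0.1, -6.8]
width: 0.28
grip_force: 30.0
```

>>> drive_tool([
  [0,4,0,0,0,0,0],
  [0,10,0,0,0,0,0],
  [0,16,0,0,0,0,0],
  [0,22,0,0,0,0,0],
  [0,28,0,0,0,0,0],
  [0,34,0,0,0,0,0],
  [0,38,0,0,0,0,0],
  [0,40,0,0,0,0,0],
  [0,40,0,0,0,0,0],
])

```text
time: 7.75
eef_pos: [0.638, -0.0578, 0.0914]
tcp_rot: [3.112, -0.42, -0.001]
force: [3.2, -2.3, -7.6]
width: 0.28
grip_force: 30.0
```

```bash
python3 k.py w4.png; python3 - <<'E'
from h import *
s=arm.get_state()["eef_pos"];d=s-np.array([.6493,-.0179,.0913]);print(np.linalg.norm(d[:2]),d@[-.265,-.964,0],d@[.964,-.265,0])
E
```

```text
[ 228  239   54   43 1876] [254.67537313 262.75053305]
7.75 [ 0.63800137 -0.05776366  0.09144973] [ 3.23694217 -2.27695746 -7.60425861] 0.2804972789734173 [ 3.11212734e+00 -4.19689942e-01 -9.64120282e-04]
0.095 [ 0.63064645 -0.05699116  0.095     ] tool [-0.00729836  0.00120822 -0.00354545]
0.102 [ 0.63457025 -0.05805819  0.102     ] tool [-0.00323513  0.00120729 -0.01054723]
0.04138186514142754 0.04137079459193948 -0.0003095959747305612
```

View pics/w4.png

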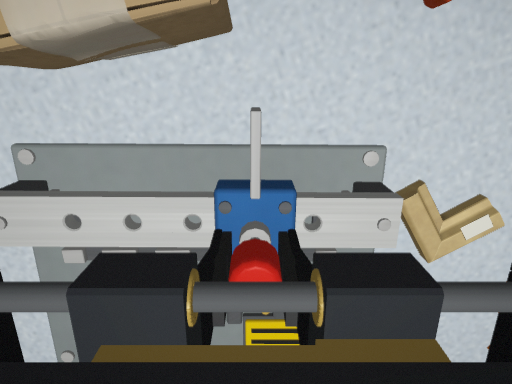

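Wrist: the saddle is centred at column 255 and the neighbouring holes at 193 and 312 put the target hole at 252.5. I'm about 1.3 mm too far, so I step back and lower.

>>> drive_tool([
  [0,-1.3,0,0,0,0,0],
  [0,-1.3,2,0,0,0,0],
  [0,-1.3,4,0,0,0,0],
  [0,-1.3,6,0,0,0,0],
  [0,-1.3,8,0,0,0,0],
  [0,-1.3,10,0,0,0,0],
  [0,-1.3,11,0,0,0,0],
  [0,-1.3,11,0,0,0,0],
])

```text
time: 8.47
eef_pos: [0.6389, -0.0551, 0.0805]
tcp_rot: [3.114, -0.418, 0.0]
force: [1.7, -2.1, -4.7]
width: 0.282
grip_force: 30.0
```

>>> drive_tool([
  [0,0,1,0,0,0,0],
  [0,0,2,0,0,0,0],
  [0,0,2,0,0,0,0],
  [0,0,2,0,0,0,0],
  [0,0,2,0,0,0,0],
])

```text
time: 8.88
eef_pos: [0.6391, -0.0548, 0.0802]
tcp_rot: [3.114, -0.418, 0.001]
force: [-1.2, -1.3, 5.5]
width: 0.284
grip_force: 30.0
```

```bash
python3 - <<'E'
from h import *
s=arm.get_state();print(s["time"],s["eef_pos"],s["force"],s["width"])
w=cap("wrist",'w5.png');S=cap("scene")
c=cv2.resize(S["pixels"][130:270,160:320],(400,350));b=np.zeros((384,400,3),np.uint8);b[:350]=c
cv2.imwrite('pics/f.png',cv2.resize(cv2.cvtColor(np.hstack([w["pixels"],b]),4),(800,337)))
E
```

```text
8.8833 [ 0.63908292 -0.05482464  0.08019385] [-1.24123198 -1.30547924  5.48903194] 0.2841116500726421
```

View pics/f.png

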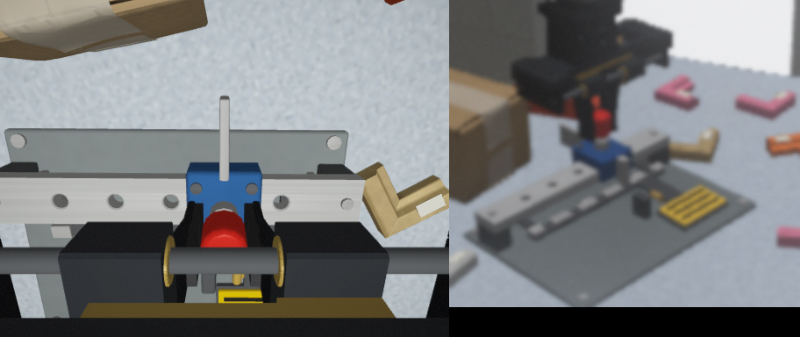

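The saddle sits on the next hole toward the gilt sample, with one hole left beyond it. The knob is back at its original height and hard against the stop, the treadle is down, and gilt is unmoved.

```bash
python3 -c "
from bench import arm
print(arm.finish_job())"
```

```text
the job is handed in; nothing more can be done
None
```

The job is handed in at about 9 s: the treadle is latched down, the stop is one hole nearer the gilt sample with the pin home and the knob still gripped, and neither corner sample was touched.

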